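Pop the fuse door of the tripped DC box

TASK

One of the two fused power boxes on the bench shows a red lamp: with a fingertip, press the orange pad of its fuse door once and let go, so that the push-push latch releases and the door springs up by itself. Wait to see it fully up and finish with it standing open on its own, without touching that box again. Leave the door of the green-lamp box shut, and do not lift or shift the boxes or anything else on the bench.

Things in the scene. Friction and masses are not known exactly. Their poses are not given: they have to be found in the camera images.
- tripped_box: Loose die-cast aluminium box, 130 (x) x 160 (y) x 60 mm high, about 1.5 kg. Origin: centre of its underside, z up. On its deck: a black fuse door with an orange pad; beside it a red lamp bar (32 x 16 mm at x -30, y -55, 65 mm up) and a black rocker switch (x 8, y -55); six red and black binding posts, tops 80 mm above the bench, along x 48.
- tripped_box_pad (a point): Centre, on top, of the orange ribbed pad (15 x 40 mm, long side along the hinge) on the red-lamp box's fuse door, 50 mm from the hinge, 10 mm from the free edge. Door shut: box x -28, y 14, z 70 mm, axes as the box's (hinge along y, free edge towards -x). Push-push latch: pushed 4.4 mm down to a solid stop (under 4 N before it) and let go, the door springs up; under 4 mm it may stay latched.
- tripped_box_door (a joint): Red-lamp box's fuse door (60 x 84 x 8 mm), hinge angle, axis along box y at x 22, z 64 mm. 0 shut and latched, standing 9 mm proud of the deck; -0.088 pushed in to the stop; once let go it opens by itself in about 1.2 s to 1.75, just past upright (free edge 125 mm above the bench, over x 33), and stays. Pushed back down to the stop and let go, it latches again.
- healthy_box: Loose die-cast aluminium box, 130 (x) x 160 (y) x 60 mm high, about 1.5 kg. Origin: centre of its underside, z up. On its deck: a black fuse door with an orange pad; beside it a green lamp bar (32 x 16 mm at x -30, y -55, 65 mm up) and a black rocker switch (x 8, y -55); six red and black binding posts, tops 80 mm above the bench, along x 48.
- healthy_box_pad (a point): Centre, on top, of the orange ribbed pad (15 x 40 mm, long side along the hinge) on the green-lamp box's fuse door, 50 mm from the hinge, 10 mm from the free edge. Door shut: box x -28, y 14, z 70 mm, axes as the box's (hinge along y, free edge towards -x). Push-push latch: pushed 4.4 mm down to a solid stop (under 4 N before it) and let go, the door springs up; under 4 mm it may stay latched.
- healthy_box_door (a joint): Green-lamp box's fuse door (60 x 84 x 8 mm), hinge angle, axis along box y at x 22, z 64 mm. 0 shut and latched, standing 9 mm proud of the deck; -0.088 pushed in to the stop; once let go it opens by itself in about 1.2 s to 1.75, just past upright (free edge 125 mm above the bench, over x 33), and stays. Pushed back down to the stop and let go, it latches again.
- fuse_jar: Jar of spare fuses with a red lid, 44 mm across, 50 mm tall. Origin: centre of its underside. Bystander.
- multimeter: Yellow and black handheld multimeter lying on its back, 150 x 78 x 36 mm. Origin: centre of its underside. Bystander.
- screwdriver: Screwdriver with a red handle, 190 mm long, lying flat. Bystander.
- tumbler: Glass tumbler, 72 mm across, 85 mm tall, standing. Origin: centre of its underside. Bystander.
- highlighter: Yellow highlighter pen with black cap, 110 x 22 x 18 mm, lying flat. Bystander.
- note_block: Orange notebook with yellow sticky notes on top, 100 x 76 x 21 mm. Bystander.
- glue_bottle: Dark blue dropper bottle, 27 mm across, 80 mm tall, standing. Origin: centre of its underside. Bystander.
There are look-alikes about, which are no part of the job. What is shaped like the healthy_box but brown or pink is not meant. Leave any purple or turquoise look-alike of the tripped_box alone.

How it is judged:
By the outcome, as a careful person would: the job done as asked, in the order asked, and still so for the second after the job is handed in, with the robot touching nothing.
It also fails if it takes over 32 s, if anything falls off the work surface, if the arm or the gripper's body presses on something with over 40 N, if the wrist force passes 120 N, or if a joint passes its speed limit or range.

ROBOT

A 6-joint arm with a two-finger parallel gripper is mounted at the origin on the work surface. World frame = base frame: x ahead of the robot, y to its left, z up, the work surface at z = 0. Lengths are in m, angles in rad, forces in N, time in s.
With the tool pointing down it reaches from about 0.375 to 0.975 m from the base axis. Payload 3.8 kg.
Tool frame: the origin (TCP) lies on the centre line of the jaws, within the pads' length; the fingertips stand 25 mm ahead of it and the grasp point (between the pads) lies 6 mm ahead of it; z points along the fingers, y is the line along which they close (so a half turn about z gives the same grasp; the last joint's range is limited). The gripper opens to 85 mm and grips with 20 to 120 N. Pads are 22 mm wide; open, the fingers measure 114 mm over their backs; the gripper's body (76 mm by 85 mm) begins 54 mm behind the grasp point. The pads swing forward as they close: fully open they stand 13 mm farther back than shut.
Start: joints at [1.259, 0.264, 1.604, -0, 1.274, -0.037], TCP at [0.183, 0.65, 0.226] pointing down, gripper open.
Joint ranges: [-2.63, 2.63], [-0.94, 2.18], [0.31, 2.57], [-1.31, 4.45], [0, 2.66], [-2.55, 2.55]. Speed limits (rad/s): [2.57, 2.57, 3.14, 3.14, 3.14, 3.14].

INTERFACE

Orientations are given as a rotation vector (axis times angle).
In Python, from workcell import bot gives the robot as it stands. The module is installed in compiled form; this text tells all that it offers.
- The arm moves only by the tool play_rows, never from a script. Its argument "commands" is a list that holds one entry, the list of rows, each a list of 7 numbers: the shift along the tool's x, y, z as a fraction of full scale, then the turn, a rotation vector about the tool's x, y, z as a fraction of full scale, then the closure, from -1 (fully open) to 1 (shut). A call has 1 to 8 rows; each row is the pose to reach, as a shift and turn from the pose commanded when the call began, along the tool's axes at that moment, turning the shorter way round; what a row does not reach only later rows make up. Full scale, the value 1, is 60 cm for a shift and 180 degrees for a turn. A row lasts 1/10 s, in which the tool goes at most 50 mm and 8.59 degrees, less where a joint would pass 70% of its speed; a pose out of reach is approached as far as the arm can. A call with a number of a shift or a turn outside -1 to 1 is refused whole. A call with a gripper value outside its range is refused whole. The fingers move at their own pace and stop on an object; "force" is the grip in N (left out, the last holds). Time passes only in rows, so rows that repeat a pose let the fingers close. It gives the time, the measured TCP pose, the force, the opening and the grip force at its end, in the units of the state.
- bot.read_state(): the state, without advancing time (a new reading comes with each control period).
- bot.read_camera(name): name is "scene" or "top" or "wrist"; returns the picture (420x560x3 uint8, blue, green, red); there is no depth.
- bot.camera_params(name): a dict with "fov_y" (degrees; the focal length in pixels is half the picture's height over the tangent of half this angle, whatever the lens; pixels are square), "cx", "cy" (the principal point, pixels), "rvec" (rotation vector, rad) and "tvec" (3), from world to camera coordinates, as OpenCV has them. Camera axes: x right, y down, z forward; pixel columns grow to the right and rows downward; lengths in m; the calibration is good to about 2 mm. A picture is of the moment at which its call begins: read the wrist's pose just before it. camera_params takes no time and is no camera call; for the wrist camera it gives the pose at the moment of the call.
- bot.finish_job(): hands the job in; it is judged then, once.
The state is a dict: "time": time; "q": joint angles; "joint_vel": joint speeds; "joint_torque": joint torques, N m; "tool_pos": TCP position; "tcp_rot": TCP orientation; "wrist_force": force on the tool from outside, world axes, zero at the start; "torque": the same for the moment, N m; "width": opening from 0.0 (shut) to 1.0 (fully open); "grip_force": force on a finger pad.
Only numpy, scipy, OpenCV 4.12 (cv2) and the standard library are available. Lean on these libraries where they do the work, as an engineer would, in place of code of your own. Each camera call takes 0.05 s, during which the arm holds its last target. There are 200 camera calls.

## Working session

There is one attempt and no reset: what is moved stays moved. The work goes in short steps, Python scripts to look and compute and a tool call to move; the robot and the scene stay as the last step left them, time stands still between calls to the robot, and variables do not carry over. Pictures are saved under pics/ and viewed, at most 10 in all, crops included, and the job is handed in when it is done.

Besides the shell and the picture viewer there is one more tool, called in YAML: its name, and indented under it one key for each argument. play_rows: Moves the arm, as the interface text tells. Its arguments: {"type":"object","properties":{"commands":{"type":"array"},"force":{"type":"number"}},"required":["commands"]}

```bash
mkdir -p pics
cat > h.py <<'E'
import numpy as np,cv2
from workcell import bot
def ray(c,u,v,z):
    p=bot.camera_params(c) if isinstance(c,str) else c
    R=cv2.Rodrigues(np.array(p['rvec'],float))[0];t=np.array(p['tvec'],float)
    f=210/np.tan(np.radians(p['fov_y'])/2)
    d=R.T@np.array([(u-p['cx'])/f,(v-p['cy'])/f,1]);o=-R.T@t
    return o+d*(z-o[2])/d[2]
E
python3 - <<'E'
from h import *
for c in('top','scene'):
    cv2.imwrite(f'pics/{c}0.png',bot.read_camera(c)); print(bot.camera_params(c))
s=bot.read_state();print(s)
E
```

```text
{'fov_y': 55.42675283016166, 'cx': 273.2000562560317, 'cy': 215.82206326249184, 'rvec': array([ 2.18160131, -2.20102026,  0.01906853]), 'tvec': array([0.02725033, 0.49793346, 1.37213863])}
{'fov_y': 52.893135073385594, 'cx': 282.9084417653292, 'cy': 204.65667421056574, 'rvec': array([ 1.90530617,  1.67062596, -0.65437414]), 'tvec': array([-0.04849891, -0.32481987,  1.66918166])}
{'time': 0.1, 'q': array([ 1.25909675e+00,  2.64712941e-01,  1.60526260e+00, -1.83806948e-05,
        1.27370653e+00, -3.68896341e-02]), 'joint_vel': array([-1.80402326e-03,  3.04413391e-05, -5.24147379e-03,  8.68945579e-04,
       -2.36235833e-03,  2.25517588e-04]), 'joint_torque': array([-3.18039440e-05, -5.16711831e+01, -3.68589163e+01, -9.67208734e-05,
        6.34057142e-03,  2.14924015e-06]), 'tool_pos': array([0.18296091, 0.6490172 , 0.22434928]), 'tcp_rot': array([-0.43025751, -3.11164018,  0.00323675]), 'wrist_force': array([-0.5918137 ,  0.69124065, -0.16385033]), 'torque': array([-0.03946418, -0.01958506, -0.03100937]), 'grip_force': 0.0, 'width': 1.0023252470771693}
```

View pics/top0.png

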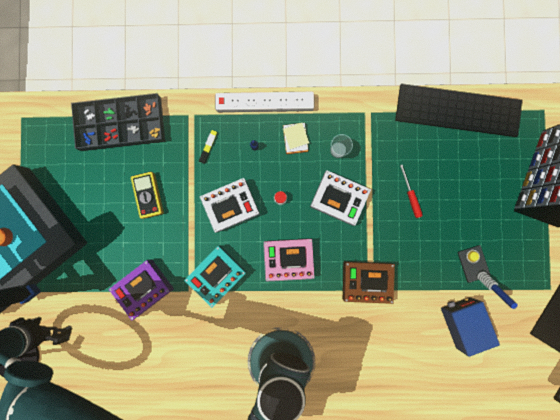

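View pics/scene0.png

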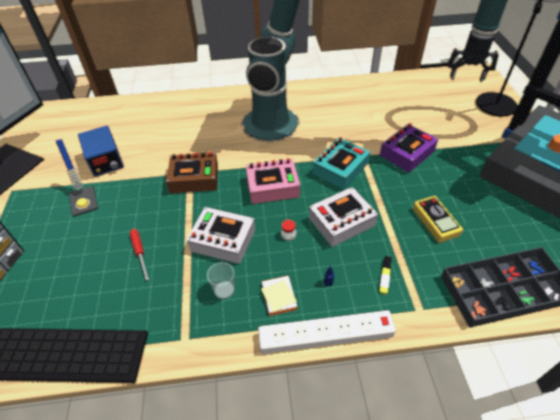

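The top view shows two white boxes: the left one at (229,205) has a red lamp near (247,209), and the right one at (341,197) has a green lamp near (354,206). The look-alikes are purple (140,290), turquoise (216,275), pink (289,260) and brown (369,282). I choose the left white box and will check it in a close crop.

Run:
```python
from h import *
im=cv2.imread('pics/top0.png');b=im[165:245,190:270]
cv2.imwrite('pics/crop0.png',cv2.resize(b,(560,560),interpolation=cv2.INTER_CUBIC))
hsv=cv2.cvtColor(im,cv2.COLOR_BGR2HSV)
for n,lo,hi,z in (('red',(0,150,110),(6,255,255),.065),('red2',(172,150,110),(180,255,255),.065),('or',(7,150,120),(20,255,255),.07)):
    m=cv2.inRange(hsv,lo,hi);m[:165]=0;m[245:]=0;m[:,:195]=0;m[:,265:]=0
    k,_,st,ce=cv2.connectedComponentsWithStats(m)
    for i in range(1,k):
        if st[i,4]>3: print(n,st[i,4],ce[i].round(1),ray('top',*ce[i],z if z==.07 else .065).round(4))
m=cv2.inRange(hsv,lo,hi);m[:165]=0;m[245:]=0;m[:,:195]=0;m[:,265:]=0
print(cv2.minAreaRect(cv2.findNonZero(m)))
# scene view too
im=cv2.imread('pics/scene0.png');hsv=cv2.cvtColor(im,cv2.COLOR_BGR2HSV)
for n,lo,hi,z in (('red',(0,150,110),(6,255,255),.065),('or',(7,150,120),(20,255,255),.07)):
    m=cv2.inRange(hsv,lo,hi);m[:185]=0;m[245:]=0;m[:,:305]=0;m[:,380:]=0
    k,_,st,ce=cv2.connectedComponentsWithStats(m)
    for i in range(1,k):
        if st[i,4]>3: print('scene',n,st[i,4],ce[i].round(1),ray('scene',*ce[i],z).round(4))
```

```text
red 5 [240.4 184.2] [0.6026 0.1302 0.065 ]
red 4 [226.2 190.5] [0.582  0.1776 0.065 ]
red 46 [247.4 206.3] [0.5284 0.1073 0.065 ]
or 4 [212.5 195.5] [0.5653 0.2228 0.07  ]
or 59 [227.8 213.7] [0.5043 0.1722 0.07  ]
((230.98968505859375, 200.726806640625), (25.891328811645508, 30.86652374267578), 66.03751373291016)
scene red 33 [322.4 210. ] [0.5324 0.1044 0.065 ]
scene or 50 [342.1 200.6] [0.5076 0.1699 0.07  ]
```

View pics/crop0.png

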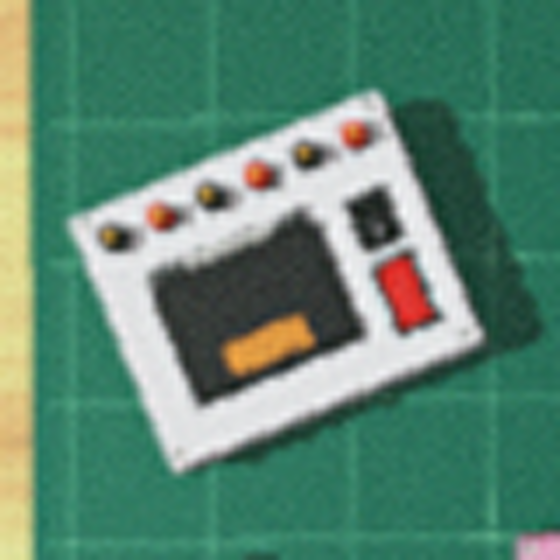

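The crop confirms the white box with a red lamp at crop (407,290). The orange pad is at crop (268,345), on the side facing the robot. The pad is about (0.506, 0.171, 0.070). The lamp-to-pad distance measures 69 mm, which matches the given size, and the box yaw is about 23°.

```bash
cat >> h.py <<'E'
from scipy.spatial.transform import Rotation as Ro
def go(x,y,z,yaw):
    """tool y axis along box y of a box with this yaw (deg), tool down"""
    s=bot.read_state();R=Ro.from_rotvec(s['tcp_rot']);a=np.radians(yaw+90)
    ty=np.array([np.cos(a),np.sin(a),0]);tz=np.array([0,0,-1.]);T=Ro.from_matrix(np.c_[np.cross(ty,tz),ty,tz])
    print('shift',(R.inv().apply(np.array([x,y,z])-s['tool_pos'])/.6).round(4),'turn',((R.inv()*T).as_rotvec()/np.pi).round(4))
    print(s['time'],s['tool_pos'].round(4),s['wrist_force'].round(2),s['width'],s['q'].round(2))
E
python3 -c "
from h import *
go(.506,.171,.145,23)"
```

```text
shift [-0.7344 -0.6204  0.1335] turn [-6.000e-04 -2.000e-04 -2.153e-01]
0.1 [0.183  0.649  0.2243] [-0.59  0.69 -0.16] 1.0023252470771693 [ 1.26  0.26  1.61 -0.    1.27 -0.04]
```

play_rows:
  commands:
    - [[-0.734, -0.62, 0.05, 0, 0, -0.215, 1], [-0.734, -0.62, 0.05, 0, 0, -0.215, 1], [-0.734, -0.62, 0.05, 0, 0, -0.215, 1], [-0.734, -0.62, 0.05, 0, 0, -0.215, 1], [-0.734, -0.62, 0.05, 0, 0, -0.215, 1], [-0.734, -0.62, 0.05, 0, 0, -0.215, 1], [-0.734, -0.62, 0.05, 0, 0, -0.215, 1], [-0.734, -0.62, 0.05, 0, 0, -0.215, 1]]
  force: 30

```text
time: 0.9
tool_pos: [0.406, 0.3189, 0.2045]
tcp_rot: [0.626, -3.078, 0.0]
wrist_force: [1.0, -0.2, -0.2]
width: -0.001
grip_force: 0.0
```

```bash
python3 -c "
from h import *
go(.506,.171,.145,23)"
```

```text
shift [-0.0572 -0.292   0.0992] turn [-0.     -0.0001 -0.0001]
0.9 [0.406  0.3189 0.2045] [ 0.98 -0.25 -0.24] -0.0012337072706290783 [ 0.62 -0.02  1.96 -0.    1.2  -1.35]
```

play_rows:
  commands:
    - [[-0.057, -0.292, 0.05, 0, 0, 0, 1], [-0.057, -0.292, 0.05, 0, 0, 0, 1], [-0.057, -0.292, 0.08, 0, 0, 0, 1], [-0.057, -0.292, 0.099, 0, 0, 0, 1], [-0.057, -0.292, 0.099, 0, 0, 0, 1], [-0.057, -0.292, 0.099, 0, 0, 0, 1]]

```text
time: 1.5
tool_pos: [0.5046, 0.1721, 0.1444]
tcp_rot: [0.621, -3.077, -0.0]
wrist_force: [-0.3, -0.1, -0.0]
width: -0.001
grip_force: 0.0
```

Run:
```python
from h import *
go(.506,.171,.105,23)
p=bot.camera_params('wrist');im=bot.read_camera('wrist');cv2.imwrite('pics/w1.png',im)
hsv=cv2.cvtColor(im,cv2.COLOR_BGR2HSV)
for n,lo,hi,z in (('red',(0,150,110),(6,255,255),.065),('or',(7,150,120),(20,255,255),.07)):
    m=cv2.inRange(hsv,lo,hi);k,_,st,ce=cv2.connectedComponentsWithStats(m)
    for i in range(1,k):
        if st[i,4]>150: print(n,st[i],ce[i].round(1),ray(p,*ce[i],z).round(4))
```

```text
shift [-0.0017 -0.0026  0.0657] turn [ 0.0003 -0.0009 -0.001 ]
1.5 [0.5046 0.1721 0.1444] [-0.33 -0.13 -0.04] -0.0009944589481135748 [ 0.28  0.06  1.99  0.    1.09 -1.69]
red [  25  167   49   48 1871] [ 49.1 190.7] [0.5517 0.0063 0.065 ]
red [174 192  25  41 849] [186.4 211.8] [0.5278 0.1059 0.065 ]
or [438   0  67  27 979] [462.2   8.8] [0.3328 0.2238 0.07  ]
or [ 249  207   56   21 1105] [276.2 217.3] [0.5038 0.1701 0.07  ]
or [   0  296   32   86 1044] [ 20.2 329.4] [0.6796 0.0095 0.07  ]
```

View pics/w1.png

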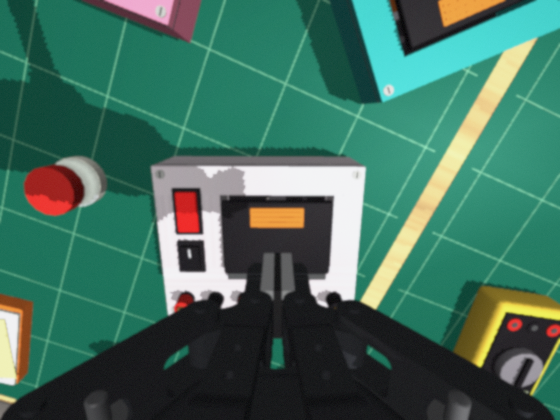

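The wrist view shows the red-lamp box square to the gripper, with the lamp at (186,212), the pad at (276,217) and the shut fingertips around (277,258). The pad works out at (0.504, 0.170), which agrees with the other views. Next I go down to just above it.

play_rows:
  commands:
    - [[0.0015, -0.0025, 0.04, 0, 0, 0, 1], [0.0015, -0.0025, 0.073, 0, 0, 0, 1], [0.0015, -0.0025, 0.073, 0, 0, 0, 1], [0.0015, -0.0025, 0.073, 0, 0, 0, 1]]

```text
time: 1.95
tool_pos: [0.5049, 0.1724, 0.1026]
tcp_rot: [-0.628, 3.078, 0.0]
wrist_force: [-0.0, -0.4, 0.6]
width: -0.003
grip_force: 0.0
```

Run:
```python
from h import *
go(.504,.1705,.0945,23)
p=bot.camera_params('wrist');im=bot.read_camera('wrist');cv2.imwrite('pics/w2.png',im)
cv2.imwrite('pics/s2.png',cv2.resize(bot.read_camera('scene')[165:255,290:410],(800,600),interpolation=cv2.INTER_CUBIC))
```

```text
shift [ 0.0027 -0.0023  0.0134] turn [0.     0.0002 0.0003]
1.95 [0.5049 0.1724 0.1026] [-0.01 -0.44  0.61] -0.0032041516557680455 [ 0.28  0.11  2.03  0.    1.   -1.69]
```

View pics/w2.png

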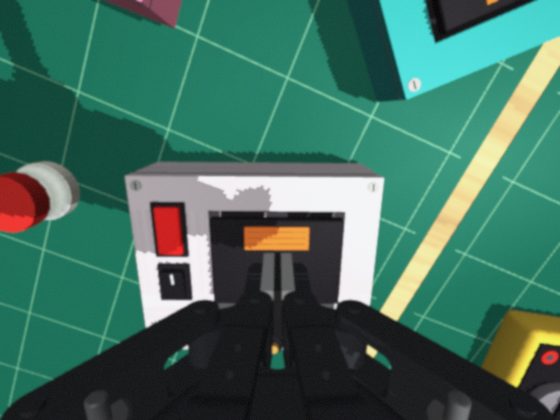

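Run:
```python
from h import *
s=bot.read_state();p=bot.camera_params('wrist')
R=cv2.Rodrigues(np.array(p['rvec']))[0];t=np.array(p['tvec']);f=210/np.tan(np.radians(p['fov_y'])/2)
print('cam',-R.T@t,'axis',R[2])
Tl=Ro.from_rotvec(s['tcp_rot'])
for o in ([0,0,.025],[.011,0,.025],[-.011,0,.025],[0,0,.033],[0,0,0.006]):
    c=R@(s['tool_pos']+Tl.apply(o))+t;print(o,p['cx']+f*c[0]/c[2],p['cy']+f*c[1]/c[2])
im=cv2.imread('pics/w2.png');hsv=cv2.cvtColor(im,cv2.COLOR_BGR2HSV)
m=cv2.inRange(hsv,(7,150,120),(20,255,255));m[:200]=0;m[270:]=0
x=cv2.moments(m,True);print(x['m10']/x['m00'],x['m01']/x['m00'],ray(p,x['m10']/x['m00'],x['m01']/x['m00'],.07))
```

```text
cam [0.4347058  0.14071171 0.2516656 ] axis [ 0.27794822  0.11909658 -0.95318455]
[0, 0, 0.025] 278.7761106022154 245.9327864198
[0.011, 0, 0.025] 278.8036292230438 228.83474737266556
[-0.011, 0, 0.025] 278.74953713539367 262.4435765559821
[0, 0, 0.033] 278.69668366276915 240.67458552113175
[0, 0, 0.006] 278.99324479372416 260.3074458097214
276.29272959183675 238.4470663265306 [0.50558301 0.17044684 0.07      ]
```

View pics/s2.png

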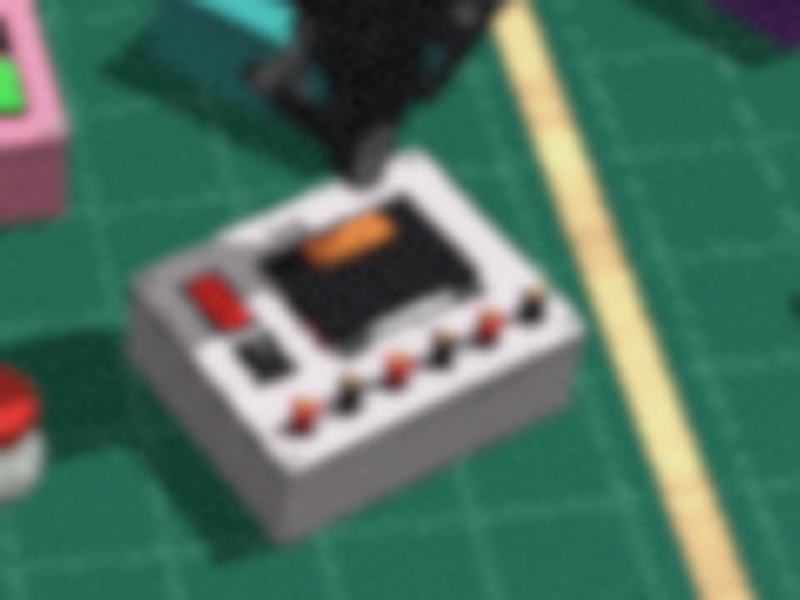

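Run:
```python
from h import *
s=bot.read_state();p=bot.camera_params('scene');w=bot.camera_params('wrist')
print(s['tool_pos'],s['q'])
f=210/np.tan(np.radians(p['fov_y'])/2)
R=cv2.Rodrigues(np.array(p['rvec']))[0];t=np.array(p['tvec'])
for q in ([.5055,.1705,.07],s['tool_pos'],s['tool_pos']-[0,0,.025]):
    c=R@np.array(q)+t;print(p['cx']+f*c[0]/c[2],p['cy']+f*c[1]/c[2])
P=[]
for c,px in ((p,(345,192)),(w,(277,253))):
    R=cv2.Rodrigues(np.array(c['rvec']))[0];f=210/np.tan(np.radians(c['fov_y'])/2)
    K=np.array([[f,0,c['cx']],[0,f,c['cy']],[0,0,1]]);P.append((K@np.c_[R,np.array(c['tvec'])],np.array(px,float)))
X=cv2.triangulatePoints(P[0][0],P[1][0],P[0][1],P[1][1]);print((X[:3]/X[3]).T)
```

```text
[0.50608571 0.17230489 0.10353117] [ 2.81509266e-01  1.08165555e-01  2.02667431e+00  9.70642647e-05
  1.00388947e+00 -1.69125073e+00]
342.0957564471044 200.0321446040586
343.67609981350336 192.63557224310497
342.95627341587664 198.2365863012803
[[0.50197705 0.17453742 0.10081593]]
```

play_rows:
  commands:
    - [[0.001, -0.0025, 0.006, 0, 0, 0, 1], [0.001, -0.0025, 0.01, 0, 0, 0, 1], [0.001, -0.0025, 0.01, 0, 0, 0, 1]]

```text
time: 2.35
tool_pos: [0.505, 0.1695, 0.0957]
tcp_rot: [0.625, -3.079, -0.0]
wrist_force: [0.1, -1.3, -0.5]
width: 0.002
grip_force: 0.0
```

play_rows:
  commands:
    - [[0, 0, 0.004, 0, 0, 0, 1], [0, 0, 0.004, 0, 0, 0, 1]]

```text
time: 2.55
tool_pos: [0.5049, 0.1694, 0.093]
tcp_rot: [0.625, -3.078, 0.0]
wrist_force: [-0.0, 0.8, -0.4]
width: -0.005
grip_force: 0.0
```

play_rows:
  commands:
    - [[0, 0, 0.004, 0, 0, 0, 1], [0, 0, 0.004, 0, 0, 0, 1]]

```text
time: 2.75
tool_pos: [0.5049, 0.1694, 0.0905]
tcp_rot: [0.625, -3.078, 0.0]
wrist_force: [0.8, -0.4, 0.0]
width: -0.001
grip_force: 0.0
```

Run:
```python
from h import *
go(.505,.1705,.09,23)
a=bot.read_camera('wrist')[180:300,190:350];b=bot.read_camera('scene')[165:255,290:410]
cv2.imwrite('pics/c3.png',np.hstack([cv2.resize(a,(400,300),interpolation=cv2.INTER_CUBIC),cv2.resize(b,(400,300),interpolation=cv2.INTER_CUBIC)]))
```

```text
shift [-0.0008  0.0016  0.0009] turn [ 0.     -0.0002 -0.0003]
2.75 [0.5049 0.1694 0.0905] [ 0.78 -0.44  0.02] -0.0009790413289865443 [ 0.28  0.12  2.04 -0.    0.98 -1.69]
```

View pics/c3.png

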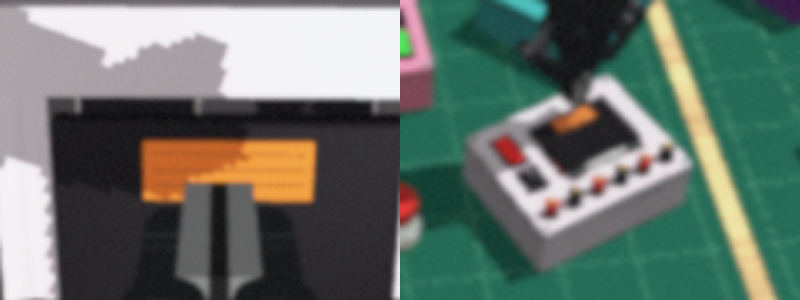

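The left crop (wrist) shows the finger tips in front of the pad, at (218,185) with the pad at (228,170). The right crop (scene) shows the tip at (580,90), still above the pad, so I carry on down in small steps.

play_rows:
  commands:
    - [[0, 0, 0.003, 0, 0, 0, 1], [0, 0, 0.006, 0, 0, 0, 1], [0, 0, 0.006, 0, 0, 0, 1]]

```text
time: 3.15
tool_pos: [0.5049, 0.1695, 0.087]
tcp_rot: [0.625, -3.078, 0.0]
wrist_force: [-0.9, -0.2, -0.0]
width: 0.003
grip_force: 0.0
```

play_rows:
  commands:
    - [[0, 0, 0.003, 0, 0, 0, 1], [0, 0, 0.005, 0, 0, 0, 1], [0, 0, 0.005, 0, 0, 0, 1]]

```text
time: 3.45
tool_pos: [0.505, 0.1695, 0.0841]
tcp_rot: [0.625, -3.078, 0.0]
wrist_force: [1.3, -0.6, 0.1]
width: -0.003
grip_force: 0.0
```

play_rows:
  commands:
    - [[0, 0, 0.003, 0, 0, 0, 1], [0, 0, 0.005, 0, 0, 0, 1], [0, 0, 0.005, 0, 0, 0, 1]]

```text
time: 3.75
tool_pos: [0.505, 0.1695, 0.0811]
tcp_rot: [0.625, -3.078, 0.0]
wrist_force: [-0.3, 0.2, 0.1]
width: 0.001
grip_force: 0.0
```

play_rows:
  commands:
    - [[0, 0, 0.003, 0, 0, 0, 1], [0, 0, 0.003, 0, 0, 0, 1]]

```text
time: 3.95
tool_pos: [0.505, 0.1695, 0.0793]
tcp_rot: [0.625, -3.078, 0.0]
wrist_force: [-0.2, 0.2, -0.1]
width: -0.004
grip_force: 0.0
```

Run:
```python
from h import *
go(.505,.1705,.08,23)
a=bot.read_camera('wrist')[180:300,190:350];b=bot.read_camera('scene')[180:225,315:375]
cv2.imwrite('pics/c4.png',np.hstack([cv2.resize(a,(400,300),interpolation=cv2.INTER_CUBIC),cv2.resize(b,(400,300),interpolation=cv2.INTER_CUBIC)]))
```

```text
shift [-0.0007  0.0015 -0.0012] turn [ 0.     -0.0001 -0.0003]
3.95 [0.505  0.1695 0.0793] [-0.15  0.24 -0.1 ] -0.003960223723609685 [ 0.28  0.14  2.05  0.    0.96 -1.69]
```

View pics/c4.png

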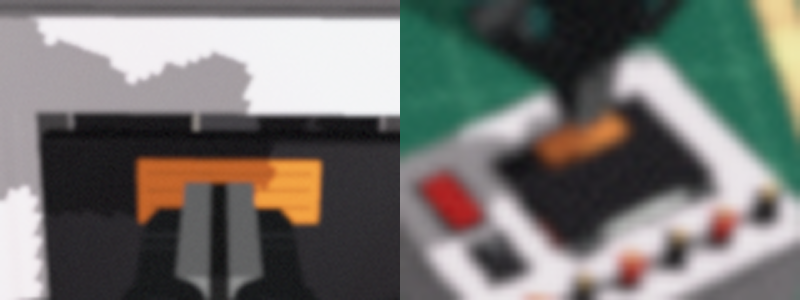

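The tips at crop (218,184) now overlap the pad at (228,190), just short of contact, so I continue in millimetre steps.

play_rows:
  commands:
    - [[0, 0, 0.003, 0, 0, 0, 1], [0, 0, 0.003, 0, 0, 0, 1]]

```text
time: 4.25
tool_pos: [0.505, 0.1695, 0.0775]
tcp_rot: [0.625, -3.078, 0.0]
wrist_force: [-1.2, 0.7, -0.6]
width: -0.001
grip_force: 0.0
```

play_rows:
  commands:
    - [[0, 0, 0.003, 0, 0, 0, 1], [0, 0, 0.003, 0, 0, 0, 1]]

```text
time: 4.45
tool_pos: [0.505, 0.1695, 0.0756]
tcp_rot: [0.625, -3.078, 0.0]
wrist_force: [0.3, 0.7, 0.1]
width: -0.001
grip_force: 0.0
```

play_rows:
  commands:
    - [[0, 0, 0.003, 0, 0, 0, 1], [0, 0, 0.003, 0, 0, 0, 1]]

```text
time: 4.65
tool_pos: [0.505, 0.1695, 0.0739]
tcp_rot: [0.625, -3.078, 0.0]
wrist_force: [0.2, -1.1, -0.8]
width: 0.003
grip_force: 0.0
```

play_rows:
  commands:
    - [[0, 0, 0.003, 0, 0, 0, 1], [0, 0, 0.003, 0, 0, 0, 1]]

```text
time: 4.85
tool_pos: [0.505, 0.1695, 0.0721]
tcp_rot: [0.625, -3.078, 0.0]
wrist_force: [-0.1, -0.2, 0.2]
width: 0.0
grip_force: 0.0
```

play_rows:
  commands:
    - [[0, 0, 0.0025, 0, 0, 0, 1], [0, 0, 0.0025, 0, 0, 0, 1]]

```text
time: 5.05
tool_pos: [0.505, 0.1695, 0.0707]
tcp_rot: [0.625, -3.078, 0.0]
wrist_force: [0.5, -0.2, 0.4]
width: -0.001
grip_force: 0.0
```

play_rows:
  commands:
    - [[0, 0, 0.0025, 0, 0, 0, 1], [0, 0, 0.0025, 0, 0, 0, 1]]

```text
time: 5.25
tool_pos: [0.505, 0.1695, 0.0691]
tcp_rot: [0.625, -3.078, 0.0]
wrist_force: [-0.8, -0.4, -0.0]
width: -0.001
grip_force: 0.0
```

Run:
```python
from h import *
s=[bot.read_state()['wrist_force'][2]]
a=bot.read_camera('wrist')[180:300,190:350];b=bot.read_camera('scene')[180:225,315:375]
cv2.imwrite('pics/c5.png',np.hstack([cv2.resize(a,(400,300),interpolation=cv2.INTER_CUBIC),cv2.resize(b,(400,300),interpolation=cv2.INTER_CUBIC)]))
go(.505,.1695,.069,23)
```

```text
shift [0.0003 0.     0.0005] turn [ 0.     -0.     -0.0003]
5.35 [0.5051 0.1696 0.0693] [-0.06  0.52 -0.58] -0.001599659608343536 [ 0.28  0.15  2.05  0.    0.94 -1.69]
```

View pics/c5.png

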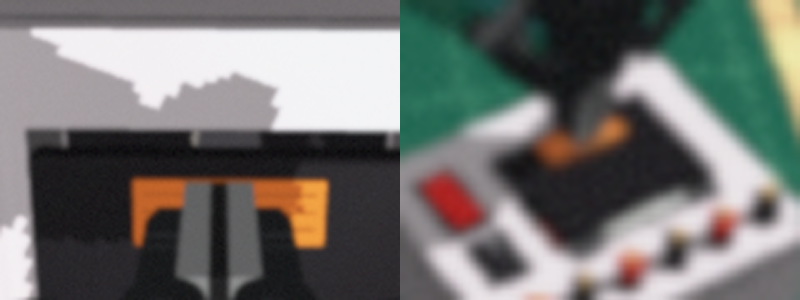

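The tips at crop (218,183) reach the pad's free edge at row 180 but there is still no force reading. The tips sit further back than expected, so I continue by force.

play_rows:
  commands:
    - [[0, 0, 0.0025, 0, 0, 0, 1], [0, 0, 0.0025, 0, 0, 0, 1]]

```text
time: 5.55
tool_pos: [0.505, 0.1695, 0.0677]
tcp_rot: [0.625, -3.079, 0.0]
wrist_force: [-0.3, 0.0, -0.4]
width: -0.001
grip_force: 0.0
```

play_rows:
  commands:
    - [[0, 0, 0.0025, 0, 0, 0, 1], [0, 0, 0.0025, 0, 0, 0, 1]]

```text
time: 5.75
tool_pos: [0.505, 0.1695, 0.0661]
tcp_rot: [0.625, -3.078, 0.0]
wrist_force: [0.5, -0.2, -0.5]
width: -0.001
grip_force: 0.0
```

play_rows:
  commands:
    - [[0, 0, 0.0025, 0, 0, 0, 1], [0, 0, 0.0025, 0, 0, 0, 1]]

```text
time: 5.95
tool_pos: [0.505, 0.1695, 0.0646]
tcp_rot: [0.625, -3.078, 0.0]
wrist_force: [-0.1, -0.3, -0.3]
width: -0.001
grip_force: 0.0
```

play_rows:
  commands:
    - [[0, 0, 0.0025, 0, 0, 0, 1], [0, 0, 0.0025, 0, 0, 0, 1]]

```text
time: 6.15
tool_pos: [0.5053, 0.1696, 0.0633]
tcp_rot: [-0.625, 3.079, 0.0]
wrist_force: [-0.6, 1.3, 0.1]
width: 0.004
grip_force: 0.1
```

play_rows:
  commands:
    - [[0, 0, 0.002, 0, 0, 0, 1], [0, 0, 0.002, 0, 0, 0, 1]]

```text
time: 6.35
tool_pos: [0.5052, 0.1696, 0.0623]
tcp_rot: [-0.625, 3.079, -0.0]
wrist_force: [-0.7, -0.7, 2.9]
width: -0.004
grip_force: 1.4
```

play_rows:
  commands:
    - [[0, 0, 0.002, 0, 0, 0, 1], [0, 0, 0.002, 0, 0, 0, 1]]

```text
time: 6.55
tool_pos: [0.5052, 0.1695, 0.061]
tcp_rot: [-0.625, 3.079, -0.0]
wrist_force: [-1.6, -1.0, 2.3]
width: -0.001
grip_force: 1.6
```

Contact came at a TCP z of about 0.0635, with the force rising to 2–3 N. I keep pressing to the stop.

play_rows:
  commands:
    - [[0, 0, 0.002, 0, 0, 0, 1], [0, 0, 0.002, 0, 0, 0, 1]]

```text
time: 6.75
tool_pos: [0.5051, 0.1695, 0.0597]
tcp_rot: [0.625, -3.079, 0.0]
wrist_force: [-2.0, -1.7, 3.3]
width: -0.001
grip_force: 1.7
```

play_rows:
  commands:
    - [[0, 0, 0.002, 0, 0, 0, 1], [0, 0, 0.002, 0, 0, 0, 1]]

```text
time: 6.95
tool_pos: [0.5052, 0.1695, 0.0591]
tcp_rot: [0.625, -3.079, 0.0]
wrist_force: [-2.5, -1.8, 7.6]
width: 0.005
grip_force: 4.1
```

play_rows:
  commands:
    - [[0, 0, 0.0015, 0, 0, 0, 1], [0, 0, 0.0015, 0, 0, 0, 1]]

```text
time: 7.15
tool_pos: [0.5052, 0.1695, 0.0589]
tcp_rot: [0.625, -3.078, 0.0]
wrist_force: [-5.5, -1.7, 11.9]
width: 0.002
grip_force: 6.3
```

The stop is reached, with the force up to 12 N and z no longer falling. I let go with a fast lift, then back off towards the robot.

play_rows:
  commands:
    - [[0, 0, -0.08, 0, 0, 0, 1], [0.02, 0, -0.16, 0, 0, 0, 1], [0.08, 0, -0.22, 0, 0, 0, 1], [0.13, 0, -0.27, 0, 0, 0, 1], [0.13, 0, -0.3, 0, 0, 0, 1], [0.13, 0, -0.3, 0, 0, 0, 1], [0.13, 0, -0.3, 0, 0, 0, 1], [0.13, 0, -0.3, 0, 0, 0, 1]]

```text
time: 7.95
tool_pos: [0.4327, 0.139, 0.2357]
tcp_rot: [0.625, -3.076, 0.0]
wrist_force: [0.1, 0.1, -0.2]
width: -0.0
grip_force: 0.0
```

play_rows:
  commands:
    - [[0, 0, 0, 0, 0, 0, 1], [0, 0, 0, 0, 0, 0, 1], [0, 0, 0, 0, 0, 0, 1], [0, 0, 0, 0, 0, 0, 1], [0, 0, 0, 0, 0, 0, 1], [0, 0, 0, 0, 0, 0, 1], [0, 0, 0, 0, 0, 0, 1], [0, 0, 0, 0, 0, 0, 1]]

```text
time: 8.75
tool_pos: [0.4334, 0.1391, 0.2377]
tcp_rot: [-0.625, 3.079, 0.0]
wrist_force: [-1.2, -0.4, 0.3]
width: -0.001
grip_force: 0.0
```

play_rows:
  commands:
    - [[0, 0, 0, 0, 0, 0, 1], [0, 0, 0, 0, 0, 0, 1], [0, 0, 0, 0, 0, 0, 1], [0, 0, 0, 0, 0, 0, 1], [0, 0, 0, 0, 0, 0, 1]]

```text
time: 9.25
tool_pos: [0.4333, 0.1391, 0.2376]
tcp_rot: [0.625, -3.079, 0.0]
wrist_force: [0.3, -1.1, -0.1]
width: 0.002
grip_force: 0.0
```

Run:
```python
from h import *
cv2.imwrite('pics/end.png',np.hstack([cv2.resize(bot.read_camera('wrist'),(400,300)),cv2.resize(bot.read_camera('scene')[150:285,180:360+20],(400,300))]))
```

```text
(no output)
```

View pics/end.png

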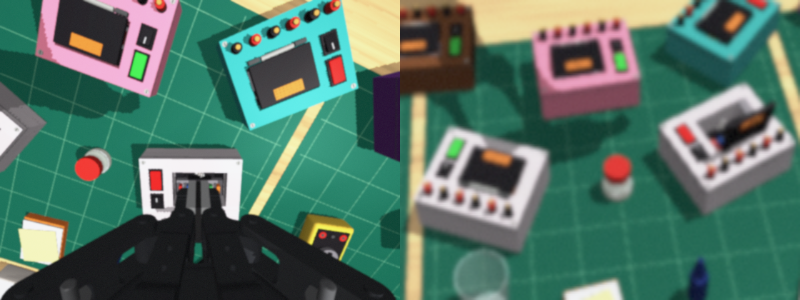

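The red-lamp box's door is standing open, at (740,120) in the scene half and with the fuse bay visible at (200,185) in the wrist half. The green-lamp box at (485,180) is still shut, and nothing else has moved. I hand the job in.

```bash
python3 -c "
from workcell import bot
print(bot.finish_job())"
```

```text
the job is handed in; nothing more can be done
None
```

The red-lamp box's fuse door was pressed once to its stop and let go; it sprang up and was standing open on its own when I handed the job in, with the green-lamp box's door still shut and nothing else on the bench seen to move.

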